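Collapse the square-footed panel prop

TASK

The panel that the square-footed telescoping prop was holding up is bolted in, so collapse that prop: push its innermost tube fully home first, and then its middle tube fully home into the outer one. Leave the round-footed prop standing at its height, as it is.

Things in the scene. Friction and masses are not known exactly. Their poses are not given: they have to be found in the camera images.
- square_cap (a point): Prop to collapse: three upright nested metal tubes on a SQUARE foot plate, 90 x 90 x 8 mm, screwed to the bench (cannot shift). This point: centre of the flat top face of its round black rubber cap (44 mm across, 12 mm high, fixed on the inner tube), straight above the foot's centre. It is 112 mm above the bench with both tubes home, else higher by the sum of the two joint values.
- square_inner (a joint): Inner tube (28 mm across): how far it is still pulled out of the middle tube, in m; 0 = fully home, cap resting on the middle tube's collar; at most 0.075. Pressing the cap down moves this tube first (friction about 3 N); once it is home, pressing on moves the middle tube. Tubes stay where they are left.
- square_middle (a joint): Middle tube (38 mm across, with a collar on top 46 mm across and 10 mm high): how far it is still pulled out of the outer tube, in m; 0 = fully home, collar resting on the outer tube's rim; at most 0.075. Friction about 10 N. The outer tube is 48 mm across, its rim 53 mm across and 90 mm above the bench.
- round_cap (a point): The prop to leave alone: the same tubes, collar and black cap on a ROUND foot plate, 110 mm across and 8 mm thick, also screwed to the bench. This point is the centre of its cap's flat top face.
Mind the look-alikes: they are no part of the job. Leave any purple look-alike of the part that bears square_cap alone.

How it is judged:
By the outcome, as a careful person would: the job done as asked, in the order asked, and still so for the second after the job is handed in, with the robot touching nothing.
It also fails if it takes over 32 s, if anything falls off the work surface, if the arm or the gripper's body presses on something with over 40 N, if the wrist force passes 120 N, or if a joint passes its speed limit or range.

ROBOT

A 6-joint arm with a two-finger parallel gripper is mounted at the origin on the work surface. World frame = base frame: x ahead of the robot, y to its left, z up, the work surface at z = 0. Lengths are in mm, angles in rad, forces in N, time in s.
With the tool pointing down it reaches from about 300 to 875 mm from the base axis. Payload 6.4 kg.
Tool frame: the origin (TCP) lies at the very end of the fingers, on their centre line; the grasp point (between the pads) lies 19 mm behind it; z points along the fingers, y is the line along which they close (so a half turn about z gives the same grasp; the last joint's range is limited). The gripper opens to 88 mm and grips with 3 to 60 N. Pads are 18 mm wide; open, the fingers measure 123 mm over their backs; the gripper's body (75 mm by 187 mm) begins 45 mm behind the grasp point.
Start: joints at [-1.544, 0.181, 1.607, -0, 1.354, -0.206], TCP at [132.67, -559.5, 238.714] pointing down, gripper open.
Joint ranges: [-2.99, 2.99], [-0.89, 2.07], [0.3, 2.58], [-1.14, 4.28], [0, 2.63], [-3.12, 3.12]. Speed limits (rad/s): [2.57, 2.57, 3.01, 3.14, 3.14, 3.14].

INTERFACE

Orientations are given as a unit quaternion [x, y, z, w].
In Python, from workcell import manip gives the robot as it stands. Calls block until the motion is done:
- manip.move_to(position, orientation): joint-space move of the TCP to a pose.
- manip.move_linear(position, orientation=None, vel=150, f_stop=None): straight line of the TCP; orientation=None keeps the orientation; vel is the mean speed in mm/s. With f_stop (N) it stops when the force on the tool has changed by that much, and returns True; else False.
- manip.movej(angles): joint-space move.
- manip.move_gripper(opening): finger opening in mm; the grip force is fixed at half the most; returns when the fingers have stopped.
- manip.wait(seconds).
- manip.ik(position, orientation): joint angles nearest the present ones, or None.
- manip.get_state(): the state.
- manip.read_camera(name): name is "side" or "top"; returns a dict with "pixels" (400x640x3 uint8, blue, green, red), "camera_matrix" (3x3 intrinsics, pixels), "rvec" (rotation vector, rad) and "tvec" (3), from world to camera coordinates, as OpenCV has them. Camera axes: x right, y down, z forward; pixel columns grow to the right and rows downward; lengths in mm; the calibration is good to about 2 mm. A picture is of the moment at which its call begins. There is no depth.
A pose or a line that the arm cannot do raises manip.MotionError and nothing moves.
- manip.job_done(): hands the job in; it is judged then, once.
The state is a dict: "t": time; "joint_positions": joint angles; "qd": joint speeds; "joint_torque": joint torques, N m; "tcp_pos": TCP position; "ee_rot": TCP orientation; "force": force on the tool from outside, world axes, zero at the start; "torque": the same for the moment, N m; "finger_gap": finger opening in mm; "grip_force": force on a finger pad.
Only numpy, scipy, OpenCV 4.12 (cv2) and the standard library are available. Lean on these libraries where they do the work, as an engineer would, in place of code of your own. Each camera call takes 0.05 s, during which the arm holds its last target. There are 200 camera calls.

## Working session

There is one attempt and no reset: what is moved stays moved. The work goes in short steps, each a Python script; the robot and the scene stay as the last script left them, time stands still between calls to the robot, and variables do not carry over. Pictures are saved under pics/ and viewed, at most 10 in all, crops included, and the job is handed in when it is done.

```bash
mkdir -p pics
python3 - <<'E'
from workcell import manip
import cv2,pickle
d={n:manip.read_camera(n) for n in("side","top")}
pickle.dump(d,open('cam.pkl','wb'))
for n in d: cv2.imwrite(f'pics/{n}0.png',d[n]["pixels"]); print(n,d[n]["rvec"],d[n]["tvec"],d[n]["camera_matrix"])
s=manip.get_state();print(s['t'],s['ee_rot'],s['force'],s['finger_gap'])
E
```

```text
side [ 0.15380081 -2.79622321  1.32614675] [439.34520605 106.53988073 773.44600873] [[385.78347351   0.         311.18724301]
 [  0.         385.78347351 204.73085645]
 [  0.           0.           1.        ]]
top [ 2.14563704 -2.19880626  0.08320505] [  2.40329649 476.83783598 939.93696864] [[469.26266391   0.         314.57255692]
 [  0.         469.26266391 202.64481892]
 [  0.           0.           1.        ]]
0.1 [ 9.93231889e-01  1.16145632e-01  5.01537170e-05 -7.76972139e-04] [ 0.35912742 -0.15124487  0.70231117] 88.4133308917354
```

View pics/side0.png

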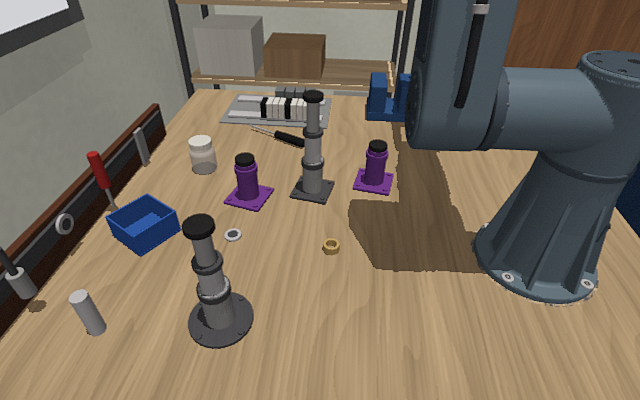

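View pics/top0.png

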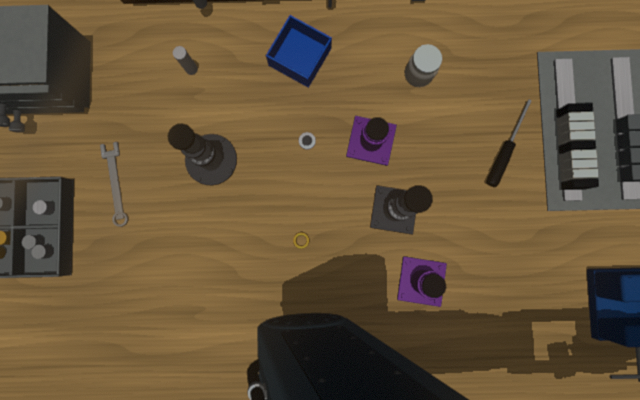

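The side view shows the grey square-footed prop with its foot at about (313,190) and cap at (313,96). In the top view its foot is at about (395,210) and its cap at (418,199). Two purple look-alikes stand close by, and the round-footed prop is further off. I'll enlarge both views for a closer reading.

Run:
```python
import cv2,pickle,numpy as np
d=pickle.load(open('cam.pkl','rb'))
a=cv2.resize(d['side']['pixels'][80:210,265:365],None,fx=4,fy=4,interpolation=cv2.INTER_CUBIC)
b=cv2.resize(d['top']['pixels'][170:250,360:450],None,fx=4.4,fy=4.4,interpolation=cv2.INTER_CUBIC)
c=np.zeros((520,800,3),np.uint8);c[:a.shape[0],:400]=a;c[:b.shape[0],402:402+b.shape[1]]=b
cv2.imwrite('pics/crop.png',c)
```

```text
(no output)
```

View pics/crop.png

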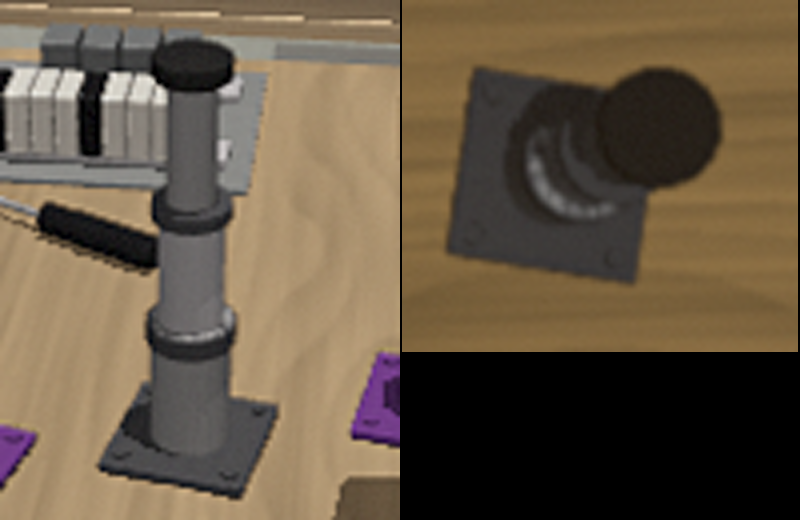

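The crop puts the cap's top-face centre at side (313.2, 94) and top (418.6, 198.9). The foot centre is at top (394.8, 209.8).

```bash
cat > h.py <<'E'
import cv2,pickle,numpy as np
def cam(d): 
    R=cv2.Rodrigues(np.array(d['rvec'],float))[0]; return R,np.array(d['tvec'],float).ravel(),np.array(d['camera_matrix'])
def P(d): R,t,K=cam(d); return K@np.c_[R,t]
def tri(d,s,t): 
    X=cv2.triangulatePoints(P(d['side']),P(d['top']),np.array(s,float).reshape(2,1),np.array(t,float).reshape(2,1)); return (X[:3]/X[3]).ravel()
def onz(c,uv,z):
    R,t,K=cam(c); r=R.T@np.linalg.inv(K)@[*uv,1]; o=-R.T@t; return o+r*(z-o[2])/r[2]
def proj(c,p): q=P(c)@[*p,1]; return q[:2]/q[2]
E
python3 - <<'E'
from h import *
from workcell import manip
d=pickle.load(open('cam.pkl','rb'))
X=tri(d,(313.2,94),(418.6,198.9));print('cap',X,proj(d['side'],X),proj(d['top'],X))
print('foot',onz(d['top'],(394.8,209.8),8))
for n,uv in dict(p1=(371,141),p2=(422,282),rnd=(210,160)).items(): print(n,onz(d['top'],uv,8))
for n,uv in dict(s1=(245,160),s2=(377,146),r=(199,225)).items(): print(n,onz(d['side'],uv,112 if n!='r' else 200))
print('edge',onz(d['top'],(376.6,185.5),8),onz(d['top'],(370.2,227.3),8))
E
```

```text
cap [ 458.38033559 -173.76729737  246.69737965] [312.80581285  93.96606633] [418.63290142 199.24791918]
foot [ 458.86902404 -174.61368797    8.        ]
p1 [ 604.49573875 -130.45284867    8.        ]
p2 [ 310.02526535 -224.24067829    8.        ]
rnd [572.99734416 207.78664885   8.        ]
s1 [ 600.74555991 -118.99299141  112.        ]
s2 [ 312.43890452 -211.89262683  112.        ]
r [582.78472611 188.59810736 200.        ]
edge [ 510.37728003 -138.84300421    8.        ] [ 423.9768977  -122.59877805    8.        ]
```

Run:
```python
from workcell import manip
import cv2
q=[1,0,0,0]; x,y=458.5,-174
try:
    manip.move_linear([132.67,-559.5,310],vel=200)
    manip.move_to([x,y,310],q); manip.move_gripper(0)
    s=manip.get_state();print(s['t'],s['tcp_pos'],s['force'],s['finger_gap'])
    print(manip.move_linear([x,y,225],vel=50,f_stop=7))
    s=manip.get_state();print(s['t'],s['tcp_pos'],s['force'])
except manip.MotionError as e: print(e)
c=manip.read_camera('side');cv2.imwrite('pics/s1.png',cv2.resize(c['pixels'][20:220,200:440],None,fx=3,fy=3))
```

```text
3.7417 [ 458.50982218 -174.01110992  310.01836257] [-0.00838425  0.04915529  0.00430688] 0.12944119200232274
False
5.5917 [ 458.67825655 -174.13706829  225.09462899] [-0.23056239  0.16769136  0.54633208]
```

View pics/s1.png

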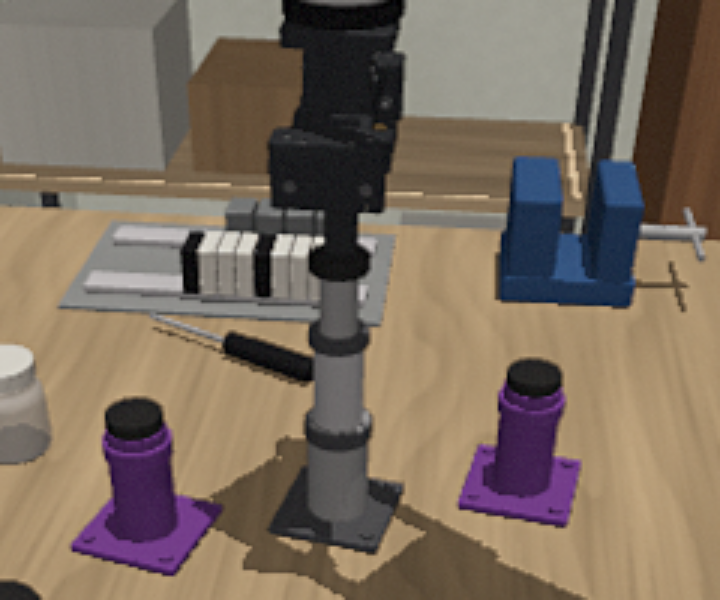

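The closed fingers sit on the centre of the cap, which is at about (338,262) in the crop. The inner tube is sliding, the middle collar at (338,335) hasn't moved, and the purple props are clear.

Run:
```python
from workcell import manip
import cv2
x,y=458.5,-174
def st(): s=manip.get_state();print(round(s['t'],2),s['tcp_pos'].round(1) if hasattr(s['tcp_pos'],'round') else s['tcp_pos'],s['force'])
r=manip.move_linear([x,y,150],vel=25,f_stop=7);print(r);st()
c=manip.read_camera('side');cv2.imwrite('pics/s2.png',cv2.resize(c['pixels'][20:220,200:440],None,fx=3,fy=3))
```

```text
True
7.48 [ 458.4 -173.9  175.7] [0.64708047 0.35533815 1.11029494]
```

View pics/s2.png

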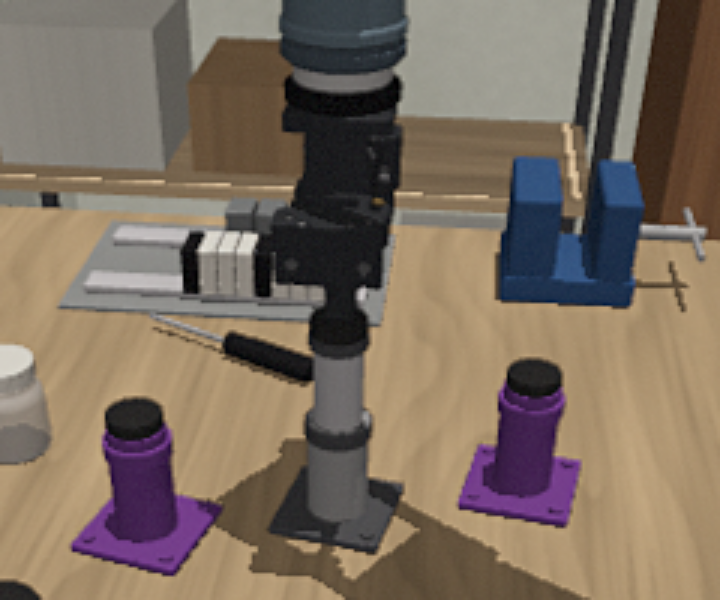

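The cap now rests on the collar at about (338,340), so the inner tube is home at z≈175.7. The middle tube is still about 64 mm out, and I'll press it home next.

Run:
```python
from workcell import manip
import cv2
x,y=458.5,-174
def st(): s=manip.get_state();print(round(s['t'],2),s['tcp_pos'],s['force'])
print(manip.move_linear([x,y,125],vel=30,f_stop=45));st()
r=manip.move_linear([x,y,106],vel=15,f_stop=35);print(r);st()
manip.wait(.2);st()
manip.move_linear([x,y,300],vel=120);st()
c=manip.read_camera('side');cv2.imwrite('pics/s3.png',cv2.resize(c['pixels'][60:260,170:410],None,fx=3,fy=3))
```

```text
False
9.39 [ 458.29179177 -173.80998909  125.48505878] [-3.14176818  2.33922516  7.2437286 ]
True
10.37 [ 458.29579915 -173.81588984  112.27801589] [-3.15857562  1.98766146  9.2895342 ]
10.57 [ 458.30331701 -173.830501    112.28221103] [-2.74360967  1.52624424  8.91159429]
12.29 [ 458.1972727  -173.80066791  299.18495696] [ 0.00109    -0.1650148   0.03254175]
```

View pics/s3.png

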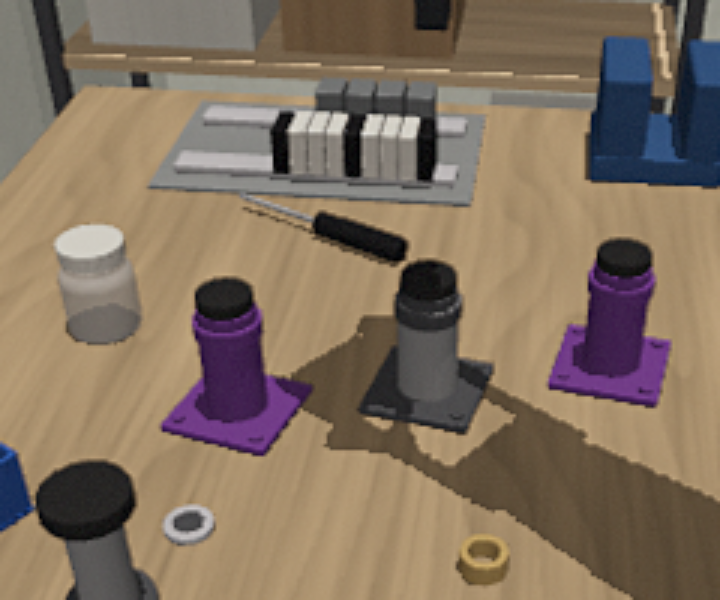

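The square prop is collapsed, with cap, collar and rim stacked together at about (428,290). The press ended against a hard stop at z≈112, the arm is clear, and the round prop is still standing.

```bash
python3 -c "
from workcell import manip
print(manip.job_done())"
```

```text
the job is handed in; nothing more can be done
None
```

The square-footed prop is collapsed, inner tube first and then middle tube, ending against a hard stop with the cap at about 112 mm; the round-footed prop and the purple look-alikes were not touched, and the job was handed in at about 12 s.

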